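# Third hand at the screwing jig

### The arm

A 6-joint arm with a two-finger parallel gripper is mounted at the origin on a cart in front of the work surface, level with it; the furniture and walls round the work are solid. World frame = base frame: x ahead of the robot, y to its left, z up, the work surface at z = 0. Lengths are in m, angles in rad, forces in N, time in s.
With the tool pointing down it reaches from about 0.35 to 0.975 m from the base axis. Payload 4.9 kg.
Tool frame: the origin (TCP) lies at the very end of the fingers, on their centre line; the grasp point (between the pads) lies 19 mm behind it; z points along the fingers, x is the direction in which the jaws open and shut, and the axes are right-handed (so a half turn about z gives the same grasp; the last joint's range is limited). The gripper opens to 85 mm and grips with 20 to 120 N. Pads are 22 mm wide; open, the fingers measure 114 mm over their backs; the gripper's body (76 mm by 85 mm) begins 54 mm behind the grasp point. The pads swing forward as they close: fully open they stand 13 mm farther back than shut.
Start: joints at [-1.34, 0.053, 1.613, -0, 1.476, -0.119], TCP at [0.214, -0.587, 0.231] pointing down, gripper open.
Joint ranges: [-3.01, 3.01], [-1.01, 2.22], [0.06, 2.58], [-1.02, 4.17], [0.09, 2.62], [-3.14, 3.14]. Speed limits (rad/s): [2.57, 2.57, 3.14, 3.14, 3.14, 3.14].

### API

Orientations are given as a rotation vector (axis times angle).
In Python, from station import ctrl gives the robot as it stands.
- The arm moves only by the shell command python3 -m handwheel 'ROWS' [OPENING] [FORCE]. ROWS is a JSON object of lists of equal length, an entry for each row: "offset": the shift along the world's x, y, z in units of 40 mm (1.0 is 40 mm), a list of three; "roll": the turn about the world's z in units of 6 degrees (1.0 is 6 degrees). A call has exactly 10 rows; each row is the pose to reach, as a shift and turn from the pose commanded when the call began; what a row does not reach only later rows make up. A row lasts 1/10 s, in which the tool goes at most 50 mm and 8.59 degrees, less where a joint would pass 70% of its speed; a pose out of reach is approached as far as the arm can. A call with a gripper value outside its range is refused whole. OPENING is the finger opening in mm, from 0 to 85.4, set as the call begins (- or left out, the last holds). The fingers move at their own pace and stop on an object; FORCE is the grip in N (left out, the last holds). Time passes only in rows, so rows that repeat a pose let the fingers close, or fill a call up. It gives the time, the measured TCP pose, the force and the opening at its end, in the units of the state.
- ctrl.get_obs(): the state, without advancing time (a new reading comes with each control period).
- ctrl.get_image(name): name is "scene" or "top" or "wrist"; returns a dict with "img" (480x640x3 uint8, red, green, blue), "fx", "fy", "cx", "cy" (pixels), "T" (4x4, takes a point from camera to world coordinates). Camera axes: x right, y down, z forward; pixel columns grow to the right and rows downward; lengths in m; the calibration is good to about 2 mm. A picture is of the moment at which its call begins. There is no depth.
- ctrl.finish_job(): hands the job in, once; it reports no verdict.
The state is a dict: "t": time; "q": joint angles; "dq": joint speeds; "effort": joint torques, N m; "tool_pos": TCP position; "tool_rot": TCP orientation; "contact_force": force on the tool from outside, world axes, zero at the start; "wrist_torque": the same for the moment, N m; "opening": finger opening in m.
Only numpy, scipy, OpenCV 4.12 (cv2) and the standard library are available. Lean on these libraries where they do the work, as an engineer would, in place of code of your own. Each camera call takes 0.05 s, during which the arm holds its last target.

### The job

Be a third hand at the screwing jig: pick up the longer of the two pine boards, stand it upright on the jig's two raised bearers with its ends level with the ends of the sprung metal plate, then push it squarely against the plate until the plate has gone in about halfway (a steady push of about 10 N), never all the way to its stop. Finish while still holding the board there with the gripper, pressed and steady, so that I can drive the screws; do not let go, and leave the shorter board and the tape measure where they are.

Things in the scene. Friction and masses are not known exactly. Their poses are not given: they have to be found in the camera images.
- long_board: The longer pine board, 26 mm thick (its x), 160 mm long (its y), 90 mm tall (its z), about 0.22 kg, standing on its long edge on the bench with two small dark pilot holes low in each broad face. Origin: centre of its underside. Alike on both faces. A hand can take it from above across its 26 mm thickness, near the top.
- short_board: The shorter pine board, same timber and section (26 mm thick, 90 mm tall) but only 110 mm long; it stands on its edge too and is to be left alone. The two boards change places from start to start. Origin: centre of its underside; x thickness, y length.
- jig: The screwing jig, fixed to the bench: plywood base x -75 to +85, y -115 to +115 mm, 12 mm thick; wooden back rail from x = +45 mm, top 80 mm above the bench. x: level, the way the board is to be pushed (away from the robot, up to 0.35 rad either side); y along the plate; z up. Origin: at bench height, straight below the middle of the unpressed plate's front face.
- bearers: Two narrow wooden bearers fixed on the jig, each 22 mm wide, centred at y = -55 and +55 mm in the jig's frame, from x = -46 to +20 mm; their tops are 50 mm above the bench. Origin and axes: those of the jig.
- plate: Sprung aluminium plate, 160 mm long (y), 10 mm thick, 54 to 90 mm above the bench; a board on the bearers rises 50 mm above it. Origin: at bench height, straight below the middle of its front face: the jig's origin when not pressed; pushed in, it slides along the jig's +x, 18 mm to its stop, against a spring: 3 N plus 0.8 N per mm, so 10 N at 9 mm.
- tape_measure: Tape measure, 34 x 86 x 59 mm, near the robot; leave alone. Origin: centre of its underside.
There are look-alikes about, which are no part of the job. What is shaped like the long_board but purple is not meant.

How it is judged:
By the outcome, as a careful person would: the job done as asked, in the order asked, and still so for the second after the job is handed in, while the arm keeps its last pose, push and grip.
It also fails if it takes over 40 s, if anything falls off the work surface, if the arm or the gripper's body presses on something with over 40 N, if the wrist force passes 120 N, or if a joint passes its speed limit or range.

## Working session

There is one attempt and no reset: what is moved stays moved. The work goes in short steps, Python scripts to look and compute and a shell command to move; the robot and the scene stay as the last step left them, time stands still between calls to the robot, and variables do not carry over. Pictures are saved under pics/ and viewed, and the job is handed in when it is done.

```bash
ls; mkdir -p pics; python3 - <<'E'
from station import ctrl
import cv2,numpy as np
o=ctrl.get_obs(); print({k:np.round(v,3).tolist() for k,v in o.items()})
for n in ["scene","top"]:
    d=ctrl.get_image(n); cv2.imwrite(f"pics/{n}0.png",d["img"][:,:,::-1]); print(n,d["fx"],d["cx"],d["cy"],np.round(d["T"],3).tolist())
E
```

```text
pics
{'t': 0.0, 'q': [-1.34, 0.053, 1.614, -0.0, 1.476, -0.119], 'dq': [-0.0, 0.002, -0.001, 0.001, -0.001, 0.002], 'effort': [-0.001, -39.368, -37.018, -0.0, 0.007, 0.0], 'tool_pos': [0.214, -0.587, 0.23], 'tool_rot': [-2.573, 1.8, 0.002], 'contact_force': [-0.335, 0.324, -0.547], 'wrist_torque': [0.013, -0.004, 0.008], 'opening': 0.085}
scene 557.2395283109638 332.8891134658731 235.9226514106929 [[-0.837, -0.369, 0.404, -0.067], [-0.547, 0.572, -0.612, 0.7], [-0.005, -0.733, -0.681, 1.006], [0.0, 0.0, 0.0, 1.0]]
top 593.5655473001045 320.7009108238984 234.5536410251783 [[-0.005, -0.987, 0.162, 0.255], [-1.0, 0.009, 0.022, -0.171], [-0.024, -0.161, -0.987, 1.445], [0.0, 0.0, 0.0, 1.0]]
```

View pics/scene0.png

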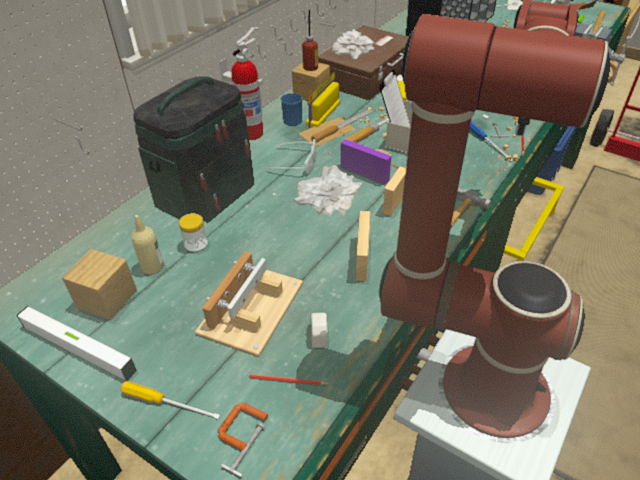

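View pics/top0.png

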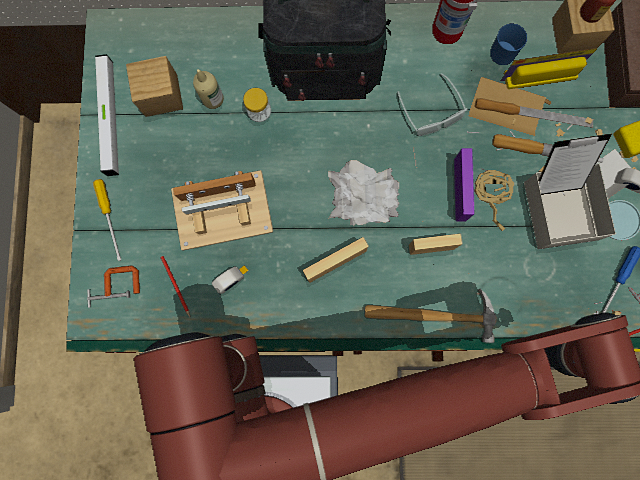

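The top picture shows the long board at about (335,258), the short board at (435,243), the jig at (222,208), and the tape at (229,278). I'll enlarge those areas.

```bash
python3 - <<'E'
import cv2
a=cv2.imread("pics/top0.png")
def crop(n,x,y,w,h,s): cv2.imwrite(n,cv2.resize(a[y:y+h,x:x+w],None,fx=s,fy=s,interpolation=cv2.INTER_CUBIC))
crop("pics/c_board.png",290,225,100,70,8)
crop("pics/c_jig.png",165,165,112,90,6.5) 
E
```

```text
(no output)
```

View pics/c_board.png

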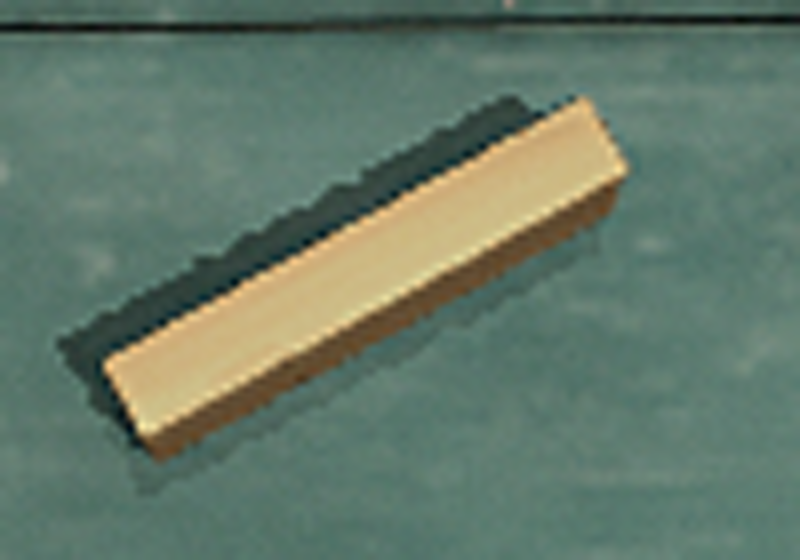

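View pics/c_jig.png

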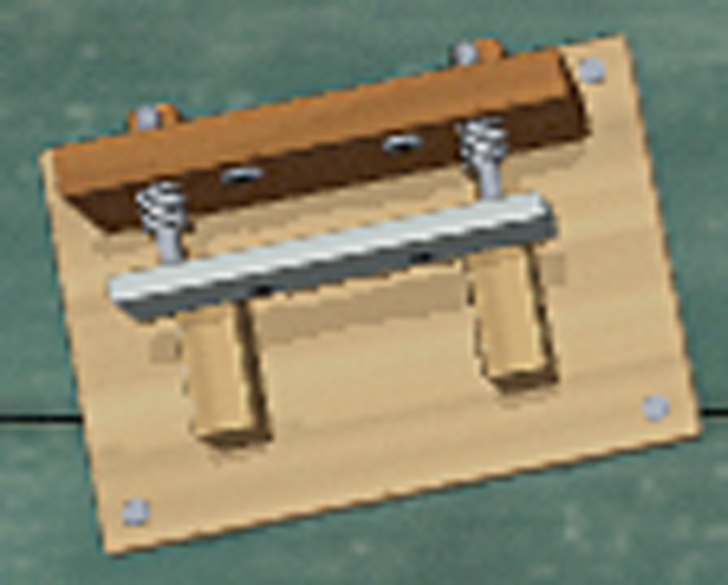

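```bash
cat > h.py <<'E'
import numpy as np
from scipy.optimize import least_squares
def ray(d,u,v,z):
    T=d["T"]; r=T[:3,:3]@np.array([(u-d["cx"])/d["fx"],(v-d["cy"])/d["fy"],1]); o=T[:3,3]
    return o+r*(z-o[2])/r[2]
def proj(d,P):
    T=np.asarray(d["T"]); p=(np.asarray(P)-T[:3,3])@T[:3,:3]
    return np.c_[d["fx"]*p[:,0]/p[:,2]+d["cx"],d["fy"]*p[:,1]/p[:,2]+d["cy"]]
def w(p,L):
    c,s=np.cos(p[2]),np.sin(p[2]); L=np.asarray(L,float)
    return np.c_[p[0]+c*L[:,0]-s*L[:,1],p[1]+s*L[:,0]+c*L[:,1],L[:,2]]
def fit(d,L,uv,p0):
    r=least_squares(lambda p:(proj(d,w(p,L))-uv).ravel(),p0)
    return r.x,np.round(r.fun.reshape(-1,2),1).tolist()
E
python3 - <<'E'
from station import ctrl
from h import *
d=ctrl.get_image("top")
b=(np.array([[105,365],[585,97],[628,175],[148,437]])+.5)/8-.5+[290,225]
for q in b: print(ray(d,*q,.09))
L=[[.013,.08,.09],[.013,-.08,.09],[-.013,-.08,.09],[-.013,.08,.09]]
print("board",fit(d,L,b,[.3,-.2,.5]))
j=(np.array([[110,278],[540,193],[553,215],[122,298],[42,150],[627,35],[702,433],[107,553]])+.5)/6.5-.5+[165,165]
L=[[.01,.08,.09],[.01,-.08,.09],[0,-.08,.09],[0,.08,.09],[.085,.115,.012],[.085,-.115,.012],[-.075,-.115,.012],[-.075,.115,.012]]
print("jig",fit(d,L,j,[.5,0,0]),fit(d,L[:4],j[:4],[.5,0,0])[0],fit(d,L[4:],j[4:],[.5,0,0])[0])
E
```

```text
[ 0.39425813 -0.09858413  0.09      ]
[ 0.47078285 -0.23723476  0.09      ]
[ 0.44794966 -0.24920851  0.09      ]
[ 0.37351444 -0.1108782   0.09      ]
board (array([ 0.42164595, -0.17398417,  0.49931187]), [[-0.5, -0.2], [0.3, -0.3], [0.5, -0.3], [-0.4, 0.7]])
jig (array([0.55017658, 0.10533172, 0.19006613]), [[-0.0, -0.3], [0.8, -0.5], [-0.4, 0.2], [-1.2, 0.8], [-0.1, -0.2], [0.5, -0.5], [0.5, 0.2], [-0.1, 0.1]]) [0.55033416 0.10487212 0.18787272] [0.54999879 0.10585335 0.19086278]
```

```bash
python3 -m handwheel '{"offset":[[0.1,0.2,0.1],[0.4,0.7,0.2],[0.7,1.3,0.3],[1.1,2.1,0.4],[1.5,3.0,0.5],[1.9,3.8,0.5],[2.3,4.6,0.5],[2.7,5.4,0.5],[3.1,6.2,0.5],[3.5,7.0,0.5]],"roll":[0.3,1,2,3.2,4.5,5.8,7.1,8.4,9.7,11]}' 85
```

```text
t: 1.15
tool_pos: [0.3546, -0.3053, 0.2516]
tool_rot: [3.14, -0.098, 0.001]
contact_force: [0.1, 0.0, 0.0]
opening: 0.0852
```

```bash
python3 -m handwheel '{"offset":[[0.4,0.8,0],[0.7,1.4,0],[1.0,2.0,0],[1.3,2.6,0],[1.5,3.0,0],[1.65,3.25,0],[1.69,3.33,0],[1.69,3.33,0],[1.69,3.33,0],[1.69,3.33,0]],"roll":[1.2,2.2,3.2,4.1,4.8,5.2,5.43,5.43,5.43,5.43]}' 60; python3 - <<'E'
from station import ctrl
import cv2,numpy as np
d=ctrl.get_image("wrist"); cv2.imwrite("pics/w1.png",d["img"][:,:,::-1])
o=ctrl.get_obs(); print(o["tool_pos"],o["tool_rot"],o["q"])
from scipy.spatial.transform import Rotation as R
M=R.from_rotvec(o["tool_rot"]).as_matrix();print(np.arctan2(M[1,0],M[0,0]),M[:,2],o["contact_force"])
E
```

```text
t: 2.15
tool_pos: [0.4215, -0.1745, 0.2513]
tool_rot: [3.045, 0.774, -0.0]
contact_force: [-0.3, -0.9, 0.2]
opening: 0.0601
[ 0.42154406 -0.17452505  0.25129606] [ 3.04461099e+00  7.74362328e-01 -2.16955084e-04] [-5.55803353e-01 -3.80880513e-01  1.96373499e+00 -1.33901188e-04
  1.55879821e+00 -1.05391761e+00]
0.49811587112578576 [-1.21646521e-04 -8.20595588e-05 -9.99999989e-01] [ 0.183572   -0.87962219  0.60428266]
```

View pics/w1.png

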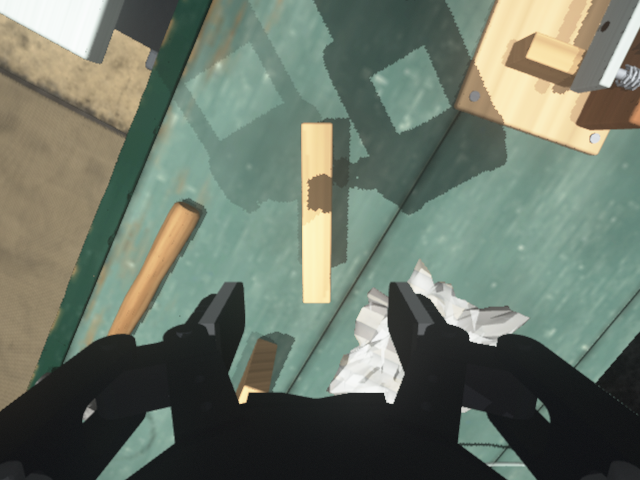

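The wrist picture shows the board upright at columns 302–332, rows 123–303. It is centred between the fingers and parallel to the pads. I'll cross-check the pose with this camera.

```bash
python3 - <<'E'
from station import ctrl
from h import *
d=ctrl.get_image("wrist")
# wrist: which world corner
L=[[-.013,.08,.09],[.013,.08,.09],[.013,-.08,.09],[-.013,-.08,.09]]
print(proj(d,w([.4216,-.174,.5],L)).round(0).tolist())
print(fit(d,L,np.array([[302,123],[332,123],[331,303],[302,303]]),[.42,-.17,.5]))
E
```

```text
[[299.0, 120.0], [331.0, 120.0], [329.0, 302.0], [301.0, 302.0]]
(array([ 0.42364474, -0.1748428 ,  0.49645548]), [[-1.1, -0.7], [1.1, -0.6], [-0.4, 0.9], [0.4, 0.9]])
```

```bash
python3 -m handwheel '{"offset":[[0.02,0,-0.3],[0.02,0,-0.9],[0.02,0,-1.6],[0.02,0,-2.3],[0.02,0,-3.0],[0.02,0,-3.7],[0.02,0,-4.3],[0.02,0,-4.7],[0.02,0,-4.95],[0.02,0,-5.0]],"roll":[0,0,0,0,0,0,0,0,0,0]}' 60 && python3 -m handwheel '{"offset":[[0,0,0],[0,0,0],[0,0,0],[0,0,0],[0,0,0],[0,0,0],[0,0,0],[0,0,0],[0,0,0],[0,0,0]],"roll":[0,0,0,0,0,0,0,0,0,0]}' 0 110
```

```text
t: 3.25
tool_pos: [0.4214, -0.1734, 0.0495]
tool_rot: [-3.042, -0.776, 0.004]
contact_force: [0.6, 0.7, 0.1]
opening: 0.0601
t: 4.25
tool_pos: [0.4235, -0.1745, 0.0526]
tool_rot: [3.043, 0.776, 0.002]
contact_force: [-0.6, 0.6, 5.7]
opening: 0.0252
```

```bash
python3 -m handwheel '{"offset":[[0,0,0.1],[0,0,0.4],[0,0,0.8],[0,0,1.3],[0,0,1.8],[0,0,2.3],[0,0,2.6],[0,0,2.8],[0,0,2.8],[0,0,2.8]],"roll":[0,0,0,0,0,0,0,0,0,0]}'; python3 - <<'E'
from station import ctrl
import cv2
for n in ["wrist","top"]:
    d=ctrl.get_image(n); cv2.imwrite(f"pics/{n}2.png",d["img"][:,:,::-1])
o=ctrl.get_obs();print(o["tool_pos"],o["tool_rot"],o["contact_force"],o["opening"])
E
```

```text
t: 5.25
tool_pos: [0.4222, -0.1737, 0.1625]
tool_rot: [-3.043, -0.776, 0.001]
contact_force: [-0.3, 0.7, -2.7]
opening: 0.0244
[ 0.42192435 -0.17353119  0.16199822] [-3.04249217e+00 -7.76179566e-01  2.56687945e-03] [-0.47992075  1.0265325  -2.10464497] 0.02510776965774066
```

View pics/wrist2.png

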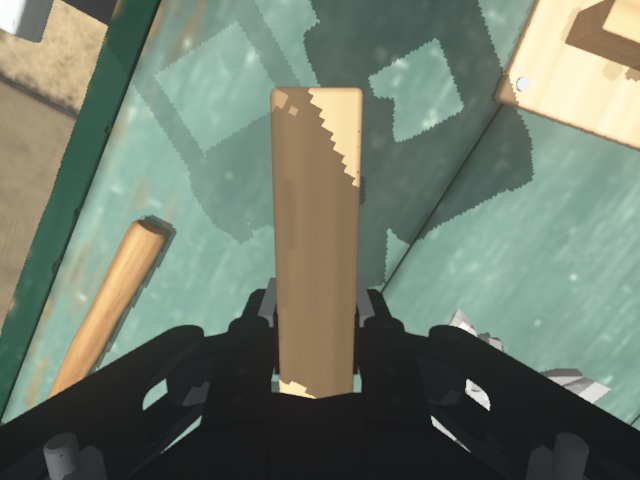

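View pics/top2.png

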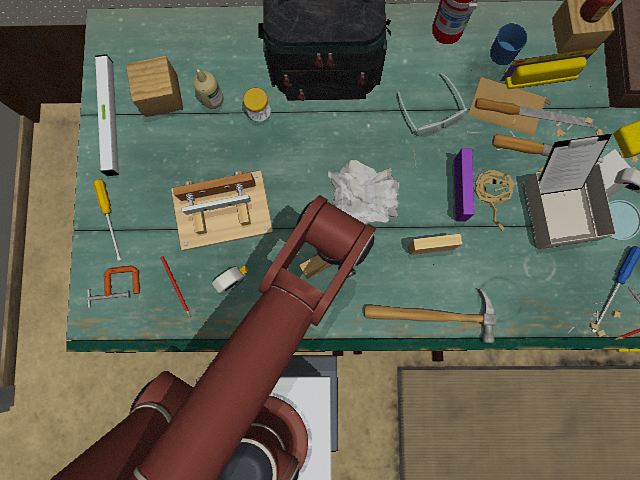

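The board is held level. Its far end's top corners are at (272,88) and (362,88) in the wrist picture, so I'll compute its offset in the hand.

```bash
cat >> h.py <<'E'
from scipy.spatial.transform import Rotation as R
def hand(d,o,uvs,ztop):
    M=R.from_rotvec(o["tool_rot"]).as_matrix(); yaw=np.arctan2(M[1,0],M[0,0]); c,s=np.cos(yaw),np.sin(yaw)
    out=[]
    for u,v in uvs:
        p=ray(d,u,v,o["tool_pos"][2]+ztop)-o["tool_pos"]; out.append([c*p[0]+s*p[1],-s*p[0]+c*p[1]])
    return yaw,np.array(out)
E
python3 - <<'E'
from station import ctrl
from h import *
import cv2
d=ctrl.get_image("wrist");o=ctrl.get_obs()
print(hand(d,o,[[272,88],[362,88],[280,370],[354,370]],.0375), hand(d,o,[[272,88],[362,88]],.0405))
for n in ["scene"]:
    d=ctrl.get_image(n); a=d["img"][:,:,::-1]; cv2.imwrite("pics/s2.png",a)
E
```

```text
(np.float64(0.49953131859589434), array([[-0.0110349 ,  0.07905725],
       [ 0.01345841,  0.07906297],
       [-0.01111581, -0.00925921],
       [ 0.01374422, -0.00923574]])) (np.float64(0.49953131859589434), array([[-0.01069016,  0.07866699],
       [ 0.01310143,  0.07867254]]))
```

View pics/s2.png

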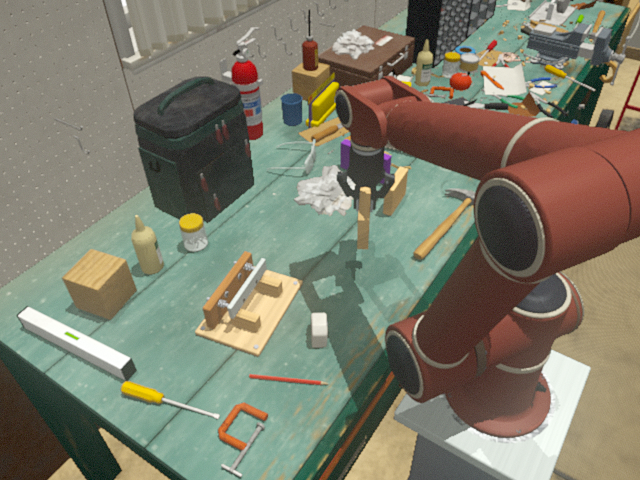

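```bash
python3 -m handwheel '{"offset":[[0.1,0.2,0],[0.3,0.8,0],[0.6,1.6,0],[1.0,2.5,0],[1.4,3.5,0],[1.8,4.5,0],[2.1,5.4,0],[2.4,6.1,0],[2.6,6.6,0],[2.65,6.87,0]],"roll":[-0.1,-0.4,-0.8,-1.2,-1.6,-2.0,-2.4,-2.7,-2.9,-2.96]}';python3 -m handwheel '{"offset":[[0,0,0],[0,0,0],[0,0,0],[0,0,0],[0,0,0],[0,0,0],[0,0,0],[0,0,0],[0,0,0],[0,0,0]],"roll":[0,0,0,0,0,0,0,0,0,0]}'; python3 - <<'E'
from station import ctrl
from h import *
import cv2
for n in ["wrist","top","scene"]:
    d=ctrl.get_image(n); cv2.imwrite(f"pics/{n}3.png",d["img"][:,:,::-1])
o=ctrl.get_obs();print(o["tool_pos"],o["contact_force"],o["opening"]);M=R.from_rotvec(o["tool_rot"]).as_matrix();print(np.arctan2(M[1,0],M[0,0]),M[:,2])
a=cv2.imread("pics/top3.png");cv2.imwrite("pics/top3c.png",cv2.resize(a[150:270,150:310],None,fx=5,fy=5,interpolation=cv2.INTER_CUBIC))
a=cv2.imread("pics/scene3.png");cv2.imwrite("pics/scene3c.png",cv2.resize(a[220:360,180:340],None,fx=4,fy=4,interpolation=cv2.INTER_CUBIC))
E
```

```text
t: 6.45
tool_pos: [0.5287, 0.1024, 0.1626]
tool_rot: [-3.127, -0.3, 0.002]
contact_force: [0.7, 1.4, -1.1]
opening: 0.0246
t: 7.45
tool_pos: [0.5286, 0.1009, 0.1633]
tool_rot: [3.127, 0.297, -0.0]
contact_force: [0.2, -0.1, -1.1]
opening: 0.0251
[0.52858311 0.10091535 0.16327823] [ 0.00970503 -0.10645961 -1.12125347] 0.02477965533445172
0.18968092289785632 [-5.00136610e-05 -9.34876625e-07 -9.99999999e-01]
```

View pics/wrist3.png

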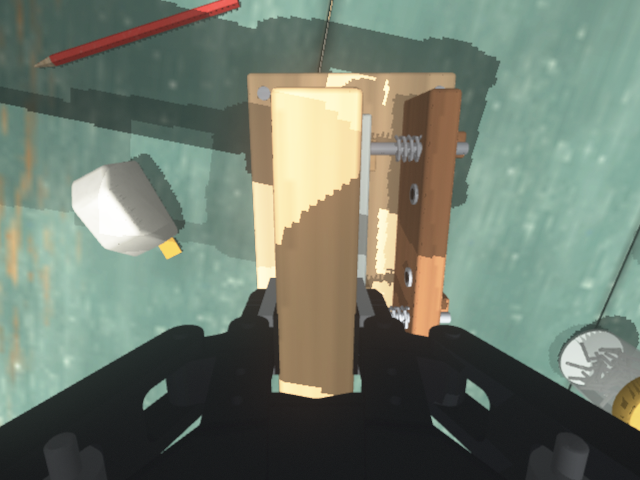

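View pics/top3c.png

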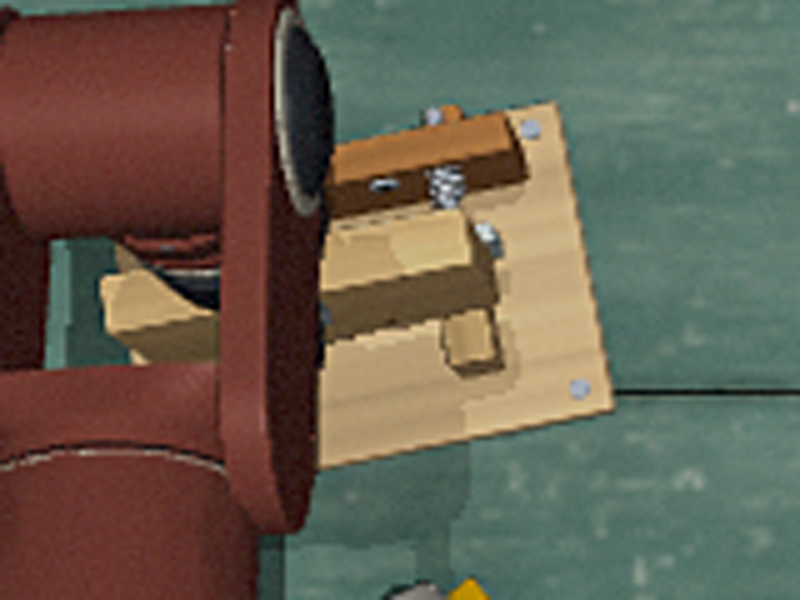

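View pics/scene3c.png

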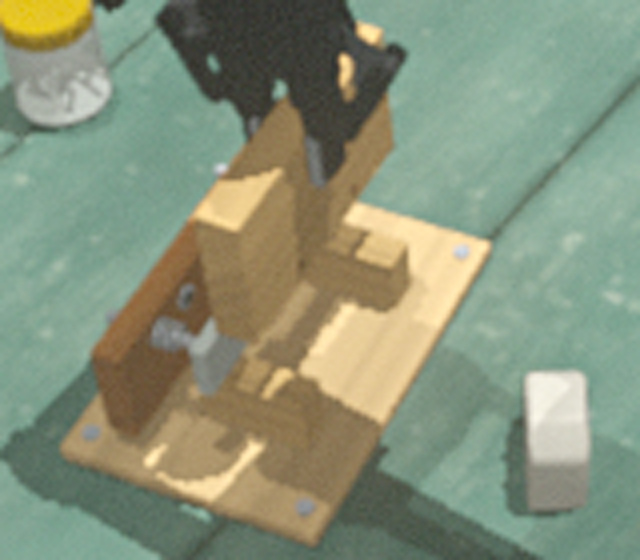

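The wrist picture shows the plate's far end at about (366,115), base edge at row 73 and the board's end at row 88. I'll check lengthwise alignment.

```bash
python3 - <<'E'
from station import ctrl
from h import *
import cv2
d=ctrl.get_image("wrist");o=ctrl.get_obs()
a=d["img"][:,:,::-1]; cv2.imwrite("pics/w4c.png",cv2.resize(a[60:160,240:400],None,fx=5,fy=5,interpolation=cv2.INTER_CUBIC))
z=o["tool_pos"][2]
print("board",hand(d,o,[[272,88],[362,88]],.0375)[1])
print("plate",hand(d,o,[[371,115]],.09-z)[1])
print("base",hand(d,o,[[248,73],[455,73]],.012-z)[1])
yaw=.19;p=o["tool_pos"][:2]-[.5502,.1053];print("tcp in jig",np.cos(yaw)*p[0]+np.sin(yaw)*p[1],-np.sin(yaw)*p[0]+np.cos(yaw)*p[1])
E
```

```text
board [[-0.01099669  0.07936773]
 [ 0.01347437  0.07937717]]
plate [[0.03240946 0.07923336]]
base [[-0.05022658  0.11409349]
 [ 0.10601213  0.11415594]]
tcp in jig -0.02206760661444921 -0.0002423481574643999
```

View pics/w4c.png

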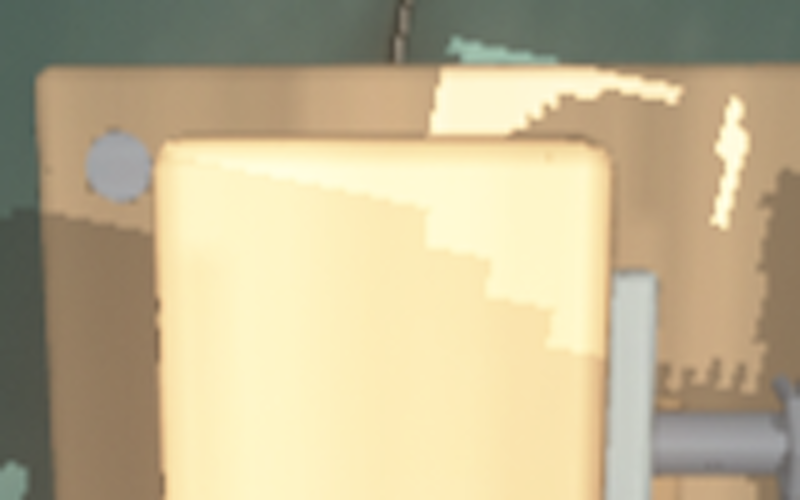

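```bash
python3 -m handwheel '{"offset":[[0,0,-0.1],[0,0,-0.3],[0,0,-0.55],[0,0,-0.8],[0,0,-1.0],[0,0,-1.15],[0,0,-1.27],[0,0,-1.35],[0,0,-1.4],[0,0,-1.4]],"roll":[0,0,0,0,0,0,0,0,0,0]}';python3 -m handwheel '{"offset":[[0,0,-0.02],[0,0,-0.04],[0,0,-0.06],[0,0,-0.08],[0,0,-0.09],[0,0,-0.1],[0,0,-0.1],[0,0,-0.1],[0,0,-0.1],[0,0,-0.1]],"roll":[0,0,0,0,0,0,0,0,0,0]}'; python3 - <<'E'
from station import ctrl
import cv2
d=ctrl.get_image("scene");a=d["img"][:,:,::-1];cv2.imwrite("pics/scene5c.png",cv2.resize(a[220:360,180:340],None,fx=5,fy=4.2,interpolation=cv2.INTER_CUBIC))
for i in range(4):
  d=ctrl.get_image("scene");o=ctrl.get_obs();print(o["tool_pos"],o["contact_force"])
E
```

```text
t: 8.65
tool_pos: [0.5286, 0.1009, 0.1072]
tool_rot: [3.127, 0.297, -0.0]
contact_force: [0.0, -0.5, -1.5]
opening: 0.0247
t: 9.65
tool_pos: [0.5286, 0.1009, 0.1033]
tool_rot: [3.127, 0.297, 0.0]
contact_force: [0.3, 0.5, -1.6]
opening: 0.0247
[0.52863609 0.10086683 0.1033548 ] [ 0.17555566  0.69436328 -0.9585627 ]
[0.52857763 0.10085796 0.10332199] [-0.3487318  -0.38098639 -1.59460358]
[0.52859742 0.10089006 0.10331882] [ 0.58359777 -0.40252563 -1.48051181]
[0.52859303 0.10086855 0.10330659] [ 0.18502988 -0.62902197 -2.17533538]
```

View pics/scene5c.png

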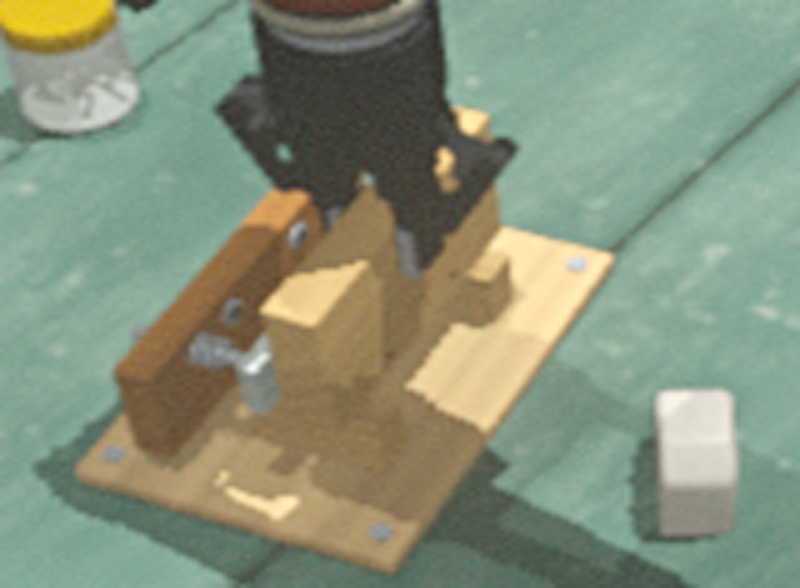

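The board is over the bearers, still carrying its weight and not touching. I'll lower it gently.

```bash
python3 -m handwheel '{"offset":[[0,0,-0.01],[0,0,-0.02],[0,0,-0.03],[0,0,-0.03],[0,0,-0.03],[0,0,-0.03],[0,0,-0.03],[0,0,-0.03],[0,0,-0.03],[0,0,-0.03]],"roll":[0,0,0,0,0,0,0,0,0,0]}'; python3 -m handwheel '{"offset":[[0,0,-0.01],[0,0,-0.02],[0,0,-0.02],[0,0,-0.02],[0,0,-0.02],[0,0,-0.02],[0,0,-0.02],[0,0,-0.02],[0,0,-0.02],[0,0,-0.02]],"roll":[0,0,0,0,0,0,0,0,0,0]}'
```

```text
t: 10.9
tool_pos: [0.5287, 0.101, 0.1025]
tool_rot: [-3.127, -0.298, -0.0]
contact_force: [-3.5, 1.7, 5.0]
opening: 0.0248
t: 11.9
tool_pos: [0.5288, 0.101, 0.1025]
tool_rot: [3.127, 0.298, 0.0]
contact_force: [-4.9, 0.2, 9.5]
opening: 0.0246
```

```bash
python3 -m handwheel '{"offset":[[0,0,0.01],[0,0,0.02],[0.02,0.004,0.02],[0.05,0.01,0.02],[0.08,0.015,0.02],[0.11,0.021,0.02],[0.13,0.025,0.02],[0.15,0.029,0.02],[0.15,0.029,0.02],[0.15,0.029,0.02]],"roll":[0,0,0,0,0,0,0,0,0,0]}'; python3 - <<'E'
from station import ctrl
import cv2
F=[]
for i in range(4):
  d=ctrl.get_image("wrist");o=ctrl.get_obs();print(o["tool_pos"],o["contact_force"])
a=d["img"][:,:,::-1]; cv2.imwrite("pics/w6c.png",cv2.resize(a[60:260,240:480],None,fx=3,fy=3,interpolation=cv2.INTER_CUBIC))
E
```

```text
t: 12.9
tool_pos: [0.5344, 0.1016, 0.1026]
tool_rot: [3.127, 0.298, -0.002]
contact_force: [-4.1, -1.8, 6.2]
opening: 0.025
[0.53439536 0.10161789 0.10254071] [-5.50502017 -1.33583657  7.15770219]
[0.53439521 0.10161224 0.10254937] [-4.02926225 -0.49764856  6.57854488]
[0.53437145 0.1016272  0.10253613] [-4.18211934 -0.40791563  6.56940996]
[0.53439122 0.10160772 0.10254909] [-4.74206661 -1.23833132  6.70392181]
```

View pics/w6c.png

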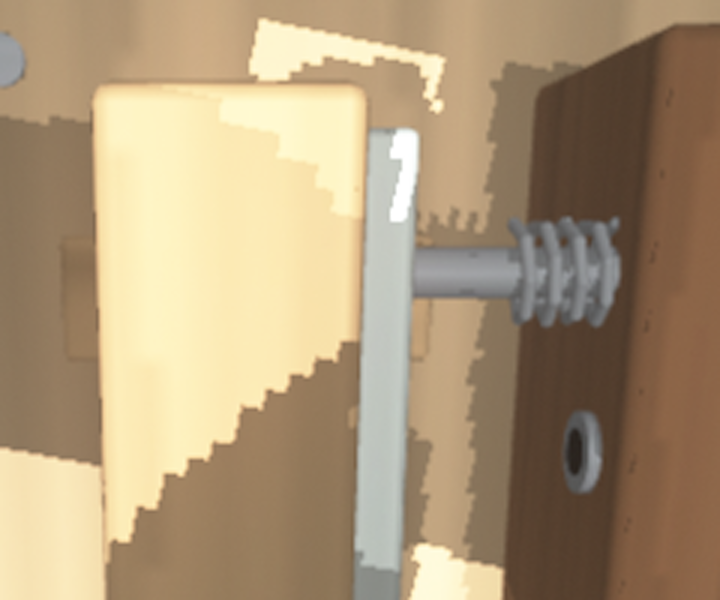

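```bash
python3 -m handwheel '{"offset":[[0,0,0.01],[0,0,0.02],[0,0,0.03],[0.02,0.004,0.03],[0.04,0.008,0.03],[0.06,0.012,0.03],[0.08,0.015,0.03],[0.1,0.019,0.03],[0.1,0.019,0.03],[0.1,0.019,0.03]],"roll":[0,0,0,0,0,0,0,0,0,0]}'; python3 - <<'E'
from station import ctrl
import cv2
for i in range(3):
  d=ctrl.get_image("wrist");o=ctrl.get_obs();print(o["tool_pos"],o["contact_force"])
E
```

```text
t: 14.1
tool_pos: [0.5379, 0.1027, 0.1029]
tool_rot: [3.127, 0.298, -0.003]
contact_force: [-2.7, -0.7, -1.3]
opening: 0.0248
[0.53799609 0.10273986 0.10290407] [-2.22197927 -0.06284315 -1.4831586 ]
[0.53802288 0.10276161 0.10291201] [-2.45725281 -0.14142765 -1.25265958]
[0.53802985 0.10279079 0.10288514] [-3.77378114 -0.98454213 -0.78795527]
```

```bash
python3 -m handwheel '{"offset":[[0.01,0.002,-0.005],[0.03,0.006,-0.01],[0.05,0.01,-0.01],[0.07,0.013,-0.01],[0.09,0.017,-0.01],[0.11,0.021,-0.01],[0.13,0.025,-0.01],[0.15,0.029,-0.01],[0.15,0.029,-0.01],[0.15,0.029,-0.01]],"roll":[0,0,0,0,0,0,0,0,0,0]}'; python3 - <<'E'
from station import ctrl
from h import *
import cv2
for i in range(4):
  d=ctrl.get_image("wrist");o=ctrl.get_obs();print(o["tool_pos"],o["contact_force"])
  p=o["tool_pos"][:2]-[.5502,.1053]; yaw=.19;print("tcp in jig",np.cos(yaw)*p[0]+np.sin(yaw)*p[1],-np.sin(yaw)*p[0]+np.cos(yaw)*p[1])
M=R.from_rotvec(o["tool_rot"]).as_matrix();print(np.arctan2(M[1,0],M[0,0]),M[:,2])
a=d["img"][:,:,::-1]; cv2.imwrite("pics/w7c.png",cv2.resize(a[60:260,240:480],None,fx=3,fy=3,interpolation=cv2.INTER_CUBIC))
E
```

```text
t: 15.25
tool_pos: [0.5437, 0.1038, 0.1028]
tool_rot: [3.127, 0.298, -0.005]
contact_force: [-7.1, -2.1, 2.7]
opening: 0.0249
[0.54365309 0.10377975 0.10282887] [-6.47360855 -2.22111451  2.25401257]
tcp in jig -0.006716200832359119 -0.000256447001261583
[0.54364597 0.10379893 0.10281318] [-7.20819286 -1.60263753  1.26069022]
tcp in jig -0.006719575596966524 -0.00023627291831761514
[0.54366601 0.10378838 0.10285631] [-7.06647623 -1.88783419  2.33105614]
tcp in jig -0.006701890324714386 -0.00025041129651401416
[0.54362521 0.10380194 0.10280393] [-7.87482534 -1.93627463  1.50173664]
tcp in jig -0.006739393486634693 -0.00022939856798125254
0.19006692984124587 [-2.94621400e-03 -5.80160940e-04 -9.99995492e-01]
```

View pics/w7c.png

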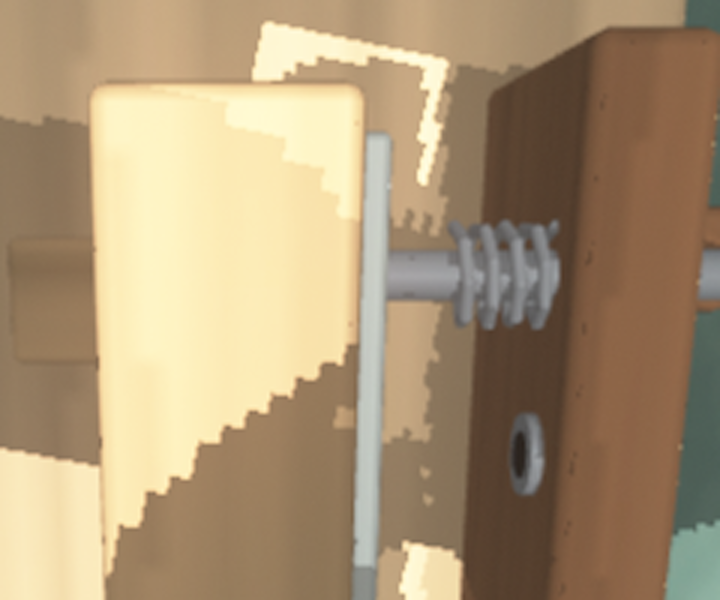

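```bash
cat > trav.py <<'E'
from station import ctrl
from h import *
def run(o,d,pl,ra,bd):
    T=o["tool_pos"];z=T[2]
    f=lambda u,v,zz: hand(d,o,[[240+u/3,60+v/3]],zz-z)[1][0]
    a,b,c=f(*pl,.09),f(*ra,.08),f(*bd,.14)
    print("plate back",a,"rail",b,"board front top",c,"gap",(b-a)[0],"board-plate front",a[0]-.01-c[0])
E
python3 - <<'E'
from trav import *
import copy
d=ctrl.get_image("wrist");o=ctrl.get_obs()
run(o,d,(390,140),(600,140),(363,100))
o2=copy.deepcopy(o);d2=copy.deepcopy(d);s=np.array([.53439,.10161,.10254])-o["tool_pos"]
o2["tool_pos"]=o["tool_pos"]+s; d2["T"]=np.array(d["T"]);d2["T"][:3,3]+=s
run(o2,d2,(417,140),(650,140),(367,100))
E
python3 - <<'E'
import cv2
a=cv2.imread("pics/w6c.png");b=cv2.imread("pics/w7c.png")
c=cv2.vconcat([a[90:190,320:720],b[90:190,320:720]]);cv2.imwrite("pics/cmp.png",cv2.resize(c,None,fx=2,fy=2))
E
```

```text
plate back [0.02296299 0.07871545] rail [0.05471066 0.07954268] board front top [0.01337349 0.07803859] gap 0.03174766589922448 board-plate front -0.0004104956606249162
plate back [0.0265814  0.07869136] rail [0.06182325 0.07951898] board front top [0.01370293 0.07800436] gap 0.03524184996289692 board-plate front 0.0028784642782362074
```

View pics/cmp.png

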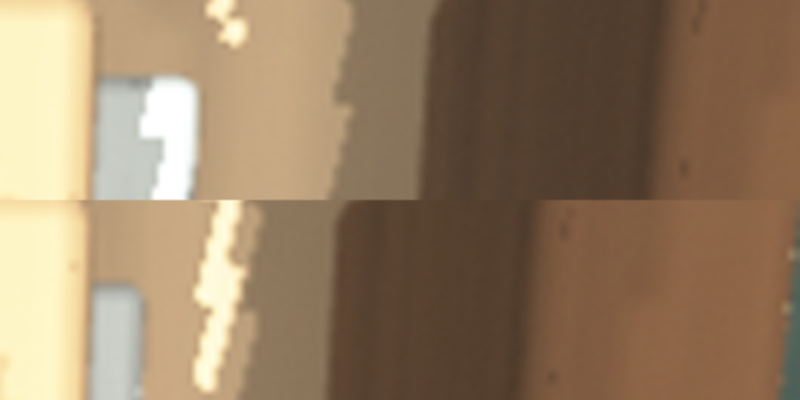

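Pressed about 5.5–6 mm: the rail-to-plate gap went from 35 to 29 mm, the TCP advance gives 6 mm, and the 7.4 N force agrees. About 3.2 mm more is needed.

```bash
python3 -m handwheel '{"offset":[[0.02,0.004,0],[0.04,0.008,0],[0.06,0.011,0],[0.075,0.014,0],[0.085,0.016,0],[0.085,0.016,0],[0.085,0.016,0],[0.085,0.016,0],[0.085,0.016,0],[0.085,0.016,0]],"roll":[0,0,0,0,0,0,0,0,0,0]}'; python3 - <<'E'
from station import ctrl
from h import *
import cv2
F=[]
for i in range(6):
  d=ctrl.get_image("wrist");o=ctrl.get_obs();F.append(o["contact_force"])
print(np.mean(F,0),o["tool_pos"])
p=o["tool_pos"][:2]-[.5502,.1053]; yaw=.19;print("tcp in jig",np.cos(yaw)*p[0]+np.sin(yaw)*p[1],-np.sin(yaw)*p[0]+np.cos(yaw)*p[1])
M=R.from_rotvec(o["tool_rot"]).as_matrix();print(np.arctan2(M[1,0],M[0,0]),M[:,2])
a=d["img"][:,:,::-1]; cv2.imwrite("pics/w8.png",a); cv2.imwrite("pics/w8c.png",cv2.resize(a[60:260,240:480],None,fx=3,fy=3,interpolation=cv2.INTER_CUBIC))
a=cv2.imread("pics/w8c.png");cv2.imwrite("pics/w8d.png",cv2.resize(a[60:200,320:720],None,fx=2,fy=2))
a=ctrl.get_image("scene")["img"][:,:,::-1];cv2.imwrite("pics/s8.png",cv2.resize(a[220:360,180:340],None,fx=5,fy=4.2,interpolation=cv2.INTER_CUBIC))
a=ctrl.get_image("top")["img"][:,:,::-1];cv2.imwrite("pics/top8.png",a)
E
```

```text
t: 16.5
tool_pos: [0.5465, 0.1043, 0.1028]
tool_rot: [3.127, 0.298, -0.007]
contact_force: [-10.2, -2.9, 3.8]
opening: 0.0247
[-9.67764626 -1.62928525  3.26174037] [0.54646643 0.1043553  0.10282915]
tcp in jig -0.0038447910472220325 -0.0002225774903779241
0.19004963426521276 [-4.56543397e-03 -8.35914378e-04 -9.99989229e-01]
```

View pics/w8d.png

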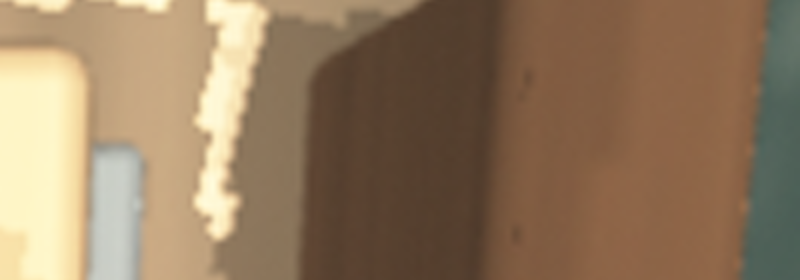

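View pics/s8.png

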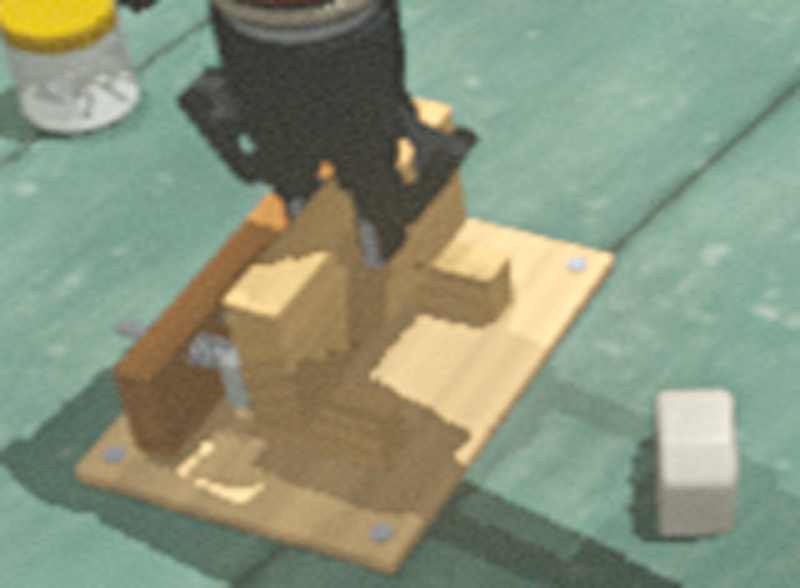

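View pics/top8.png

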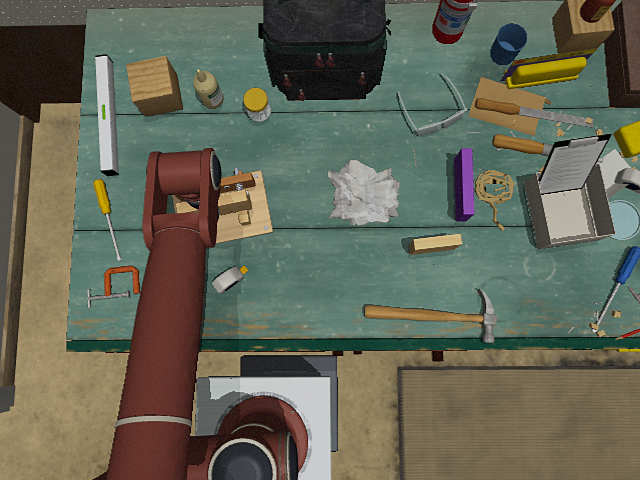

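```bash
python3 -m handwheel '{"offset":[[0.005,0.001,0.005],[0.01,0.002,0.01],[0.01,0.002,0.01],[0.01,0.002,0.01],[0.01,0.002,0.01],[0.01,0.002,0.01],[0.01,0.002,0.01],[0.01,0.002,0.01],[0.01,0.002,0.01],[0.01,0.002,0.01]],"roll":[0,0,0,0,0,0,0,0,0,0]}'; python3 - <<'E'
from trav import *
import cv2
F=[]
for i in range(8):
  d=ctrl.get_image("wrist");o=ctrl.get_obs();F.append(o["contact_force"])
print(np.mean(F,0),o["tool_pos"],o["opening"],o["t"])
a=d["img"][:,:,::-1]; a=cv2.resize(a[60:260,240:480],None,fx=3,fy=3,interpolation=cv2.INTER_CUBIC)
cv2.imwrite("pics/w9d.png",cv2.resize(a[60:200,320:720],None,fx=2,fy=2)); cv2.imwrite("pics/w9c.png",a)
run(o,d,(391.5,140),(563,140),(363,100))
E
```

```text
t: 17.9
tool_pos: [0.5465, 0.1044, 0.1029]
tool_rot: [3.127, 0.298, -0.009]
contact_force: [-9.9, -2.2, 2.2]
opening: 0.025
[-9.68649019 -2.46136785  2.70387255] [0.54652042 0.10437533 0.10283755] 0.025120059235752126 18.3
plate back [0.02313434 0.07870884] rail [0.04928338 0.07953149] board front top [0.0134717  0.07803146] gap 0.02614904198264203 board-plate front -0.00033736171078536416
```

View pics/w9d.png

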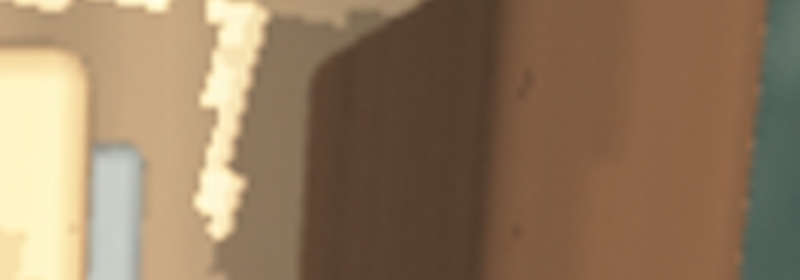

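View pics/w9c.png

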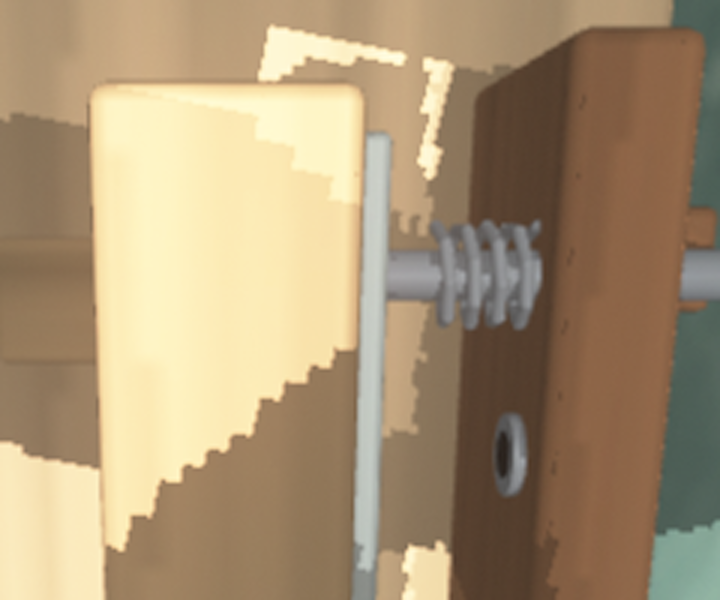

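```bash
python3 - <<'E'
from trav import *
d=ctrl.get_image("wrist");o=ctrl.get_obs();z=o["tool_pos"][2]
print(hand(d,o,[[365,104.3]],.09-z)[1],hand(d,o,[[340,87.8]],.14-z)[1],o["contact_force"],np.abs(o["dq"]).max())
print(ctrl.finish_job())
E
```

```text
[[0.02088626 0.07961404]] [[0.00772789 0.07944113]] [-8.94509416 -2.50885468  1.71783803] 0.0008053112240265759
the job is handed in; nothing more can be done
None
```

The long board is standing on both bearers, pressed squarely against the plate, and the gripper is still holding it. I handed the job in at about 18 s; no verdict is reported.

- **Plate travel:** the last wrist picture puts the plate about 8.7 mm in, with the rail-to-plate gap down from about 35 mm to 26 mm. That is close to the 9 mm halfway point and well short of the 18 mm stop.
- **Push:** the measured force along the push was about 10 N (averaged over 0.4 s), with the arm at rest. Friction on the bearers makes up a small, unknown part of that, so the spring's share may be 1–2 N lower. The board rests on the bearers with roughly 4 N.
- **Alignment:** at the one end the camera can see, the board and plate ends agree to about 0.2 mm, and the tool's heading matches the jig's fitted heading (0.190 rad). The hand is tilted about 0.005 rad under the push.
- **Other objects:** in the last overhead picture the short board and tape measure are where they started.

No check failed. The only disagreement was a 2 mm difference between the overhead and wrist cameras on where the board stood before I picked it up, which is within their stated accuracy.

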